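# Tumble a pellet sample and park the hatch upwards

## Robot

A 6-joint arm with a two-finger parallel gripper is mounted at the origin on the work surface. World frame = base frame: x ahead of the robot, y to its left, z up, the work surface at z = 0. Lengths are in m, angles in degrees, forces in N, time in s.
With the tool pointing down it reaches from about 0.25 to 0.725 m from the base axis. Payload 9.7 kg.
Tool frame: the origin (TCP) lies midway between the tips of the shut fingers; the grasp point (between the pads) lies 19 mm behind it; z points along the fingers, y is the line along which they close (so a half turn about z gives the same grasp; the last joint's range is limited). The gripper opens to 85 mm and grips with 20 to 120 N. Pads are 22 mm wide; open, the fingers measure 114 mm over their backs; the gripper's body (76 mm by 85 mm) begins 54 mm behind the grasp point. The pads swing forward as they close: fully open they stand 13 mm farther back than shut.
Start: joints at [66.921, 4.979, 10.078, 95.1, 0, 90], TCP at [0.216, 0.506, 0.231] pointing down, gripper open.
Joint ranges: [-179.16, 179.16], [-48.56, 103.87], [-65.8, 70.77], [-126.05, 130.52], [-82.76, 87.17], [-180, 180]. Speed limits (degrees/s): [127.2, 127.2, 147.25, 180, 180, 180].

## Interface

Orientations are given as [roll, pitch, yaw] about the fixed x, y, z axes, in that order (R = Rz(yaw) Ry(pitch) Rx(roll)).
In Python, from workcell import readout, imaging, bot, spotter gives the robot as it stands.
- The arm moves only by the shell command python3 -m jog 'ROWS' [FORCE]. ROWS is JSON, a list of rows, each an object with "rotation": the turn, a rotation vector about the world's x, y, z in degrees, a list of three; "translation": the shift along the world's x, y, z in mm, a list of three; "grip": the finger opening in mm, from 0 to 85.4. In form: [{"rotation": [wx, wy, wz], "translation": [dx, dy, dz], "grip": grip}, ...]. A call has 1 to 20 rows; each row is the pose to reach, as a shift and turn from the pose commanded when the call began; what a row does not reach only later rows make up. A row lasts 1/10 s, in which the tool goes at most 50 mm and 8.59 degrees, less where a joint would pass 70% of its speed; a pose out of reach is approached as far as the arm can. A call with a gripper value outside its range is refused whole. The fingers move at their own pace and stop on an object; FORCE is the grip in N (left out, the last holds). Time passes only in rows, so rows that repeat a pose let the fingers close. It gives the time, the measured TCP pose, the force, the opening and the grip force at its end, in the units of the state.
- readout.get_obs(): the state, without advancing time (a new reading comes with each control period).
- imaging.camera(name): name is "scene" or "top"; returns (picture, depth): 384x512x3 uint8, red, green, blue; 384x512 float32, m along the optical axis (not along the pixel's ray), 0 where there is no reading.
- imaging.camera_info(name): a dict with "vertical_fov" (degrees; the focal length in pixels is half the picture's height over the tangent of half this angle, whatever the lens; pixels are square), "cx", "cy" (the principal point, pixels), "extrinsics" (4x4, takes a point from camera to world coordinates). Camera axes: x right, y down, z forward; pixel columns grow to the right and rows downward; lengths in m; the calibration is good to about 2 mm. A picture is of the moment at which its call begins. camera_info takes no time and is no camera call.
- bot.job_done(): hands the job in; it is judged then, once.
Trained networks look in the newest picture that a camera, given by its name, has taken for a name from the list of things; names that differ only in an ending like _2 or _b are one class to them, and where a whole thing is asked for, a point or a joint stands for the part that bears it (a point fixed in the world has none). Each returns a list of dicts, best first, with "confidence" (0 to 1); they miss things now and then, are a little off and sometimes report something else, mostly with a low value. They report only what shows in the picture. A call takes as long as a camera call.
- spotter.spot_in(camera, target): "box" ([centre column, centre row, width, height] in pixels, round what is visible of it).
- spotter.mark_of(camera, target): "uv" ([column, row] in pixels: a listed point, or the origin of a listed thing).
The state is a dict: "time": time; "q": joint angles; "qd": joint speeds; "joint_efforts": joint torques, N m; "ee_pos": TCP position; "tcp_rot": TCP orientation; "wrist_force": force on the tool from outside, world axes, zero at the start; "torque": the same for the moment, N m; "opening": finger opening in m; "grasp_force": force on a finger pad.
Only numpy, scipy, OpenCV 4.12 (cv2) and the standard library are available. Lean on these libraries where they do the work, as an engineer would, in place of code of your own. Each camera call takes 0.05 s, during which the arm holds its last target. There are 200 camera calls.

## Task

Tumble the closed feed-pellet sample in the hand-driven drum tumbler on the bench: working it only by its handwheel, bring the drum to about 24 turns a minute, keep it between 22 and 26 turns a minute for at least 8 seconds without a break, and never race it past 30. Then bring the drum to a standstill with its yellow hatch straight up, the white line against the red pointer, and let go of the handle, so that the hatch can be opened without spilling. The handwheel drives it through a slip coupling, so go by the drum and not by the handwheel, and leave the bottle, cylinders and jar around it where they stand.

Things in the scene. Friction and masses are not known exactly. Their poses are not given: they have to be found in the camera images.
- tumbler: Green steel frame fixed to the bench. Origin on the bench top straight under the handwheel's hub, in the wheel's plane; z up, y along the shaft towards the handle's free end, x level, square to the shaft. One shaft, 180 mm above the bench, carries drum and handwheel. Frame and drum lie at x -150..150, y -315..-45 mm, up to 320 mm high. The red pointer stands over the drum's handle-side rim.
- drum (a joint): Angle (rad, unlimited) of the drum about its level shaft; 0 and every full turn (2 pi) = hatch straight up; positive: its top moves along the frame's +x. Steel drum 230 mm dia, 180 mm long; inertia about 0.075 kg m2 (-20 to +40 %), bearing drag about 0.11 N m dry + 0.016 N m per rad/s; hatch side heavier by about 0.05 N m (when level). Rests where it stops. 24 turns/min = 2.51 rad/s.
- handwheel: Black handwheel, 200 mm dia, balanced, 0.009 kg m2. Origin on the shaft in the wheel's plane, y along the shaft, z towards its red handle. It turns the drum only through a magnetic slip coupling in the hub: torque on the drum = about 0.13 N m per rad/s of (wheel speed - drum speed); no lock. At 24 turns/min the wheel must run about 1.2 rad/s faster than the drum; held still, it brakes the drum.
- grip (a point): Place to pinch on the red handle: a round sleeve 30 mm dia, 104 mm long, that revolves freely on its pin, parallel to the shaft and 85 mm from it; its inner end is 20 mm and this point 75 mm from the wheel's plane. Turns with the wheel.
- hub (a point): Fixed centre of the circle (85 mm radius, upright plane) on which the point grip travels: on the shaft line, 180 mm above the bench, 75 mm out from the wheel's plane. Axes as the frame's: y along the shaft towards the handle's free end, z up. With the handle turned by angle a from the top (positive as for the drum), grip = hub + 85 mm * (sin a along x, cos a along z).
- hatch (a point): Top of the drum's yellow hatch (110 x 130 mm, dark strap handle), 118 mm from the shaft, turning with the drum; z points outwards through the hatch. A white line on both blue end rims runs under the hatch. Around the shell, in the positive sense from the hatch: a red strip at 90 degrees, a black one at 180, a green one at 270.
- amber_bottle: Brown glass bottle, 90 mm dia, 190 mm high, in the green tray; origin under its centre. Leave alone.
- cylinder_a: Glass measuring cylinder, foot 60 mm dia, 170 mm high, in the green tray; origin under its centre. Leave alone.
- cylinder_b: A second glass measuring cylinder like cylinder_a, beside it in the tray. Leave alone.
- white_jar: White plastic jar with screw cap, 84 mm dia, 150 mm high, on the bench; origin under its centre. Leave alone.

How it is judged (in metres and radians):
On the way, in this order (a step that is already met when the one before it is completed fails the run):
1. the drum runs at 22 to 26 turns a minute (2.3 to 2.72 rad/s, either direction) for 8 s without a break ((velocity of joint drum between 2.3 and 2.72 rad/s or velocity of joint drum between -2.72 and -2.3 rad/s)), for 8 s.
2. the drum stands still with its hatch straight up (within 0.14 rad) (angle between hatch's own z axis and vertical below 0.14 rad and velocity of joint drum between -0.08 and 0.08 rad/s), for 0.5 s.
At the end, for the whole second after the job is handed in: The drum is at rest (under 0.08 rad/s) with its hatch pointing straight up within 0.14 rad (8 degrees), and the handwheel is at rest (under 0.15 rad/s) and let go (all of step 2 and angular speed of handwheel below 0.15 rad/s); the robot touches nothing.
It fails at once if the drum turns faster than 30 turns a minute (3.14 rad/s) (not (velocity of joint drum between -3.14 and 3.14 rad/s)).
It fails at once if the robot pushes on the drum itself (contact force between drum_c0 and the arm above 2 N or contact force between drum_c0 and the fingers above 2 N).
It fails at once if the bottle, a cylinder or the jar around the tumbler is pushed away (40 mm) or tipped (distance of any of amber_bottle, cylinder_a, cylinder_b, white_jar from where it was at the start of the episode above 0.04 m or angle between any of amber_bottle, cylinder_a, cylinder_b, white_jar's own z axis and vertical above 0.4 rad).
It also fails if it takes over 59 s, if anything falls off the work surface, if the arm or the gripper's body presses on something with over 40 N, if the wrist force passes 120 N, or if a joint passes its speed limit or range.

## Working session

There is one attempt and no reset: what is moved stays moved. The work goes in short steps, Python scripts to look and compute and a shell command to move; the robot and the scene stay as the last step left them, time stands still between calls to the robot, and variables do not carry over. Pictures are saved under pics/ and viewed, at most 10 in all, crops included, and the job is handed in when it is done.

```bash
ls; mkdir -p pics; cat > h.py <<'E'
import numpy as np, cv2
from workcell import readout, imaging, bot, spotter
def shot(n): return imaging.camera(n)
def K(n):
    i=imaging.camera_info(n); return 192/np.tan(np.radians(i["vertical_fov"])/2), i["cx"],i["cy"],np.array(i["extrinsics"])
def ray(n,u,v):
    f,cx,cy,T=K(n); d=T[:3,:3]@np.array([(u-cx)/f,(v-cy)/f,1]); return T[:3,3],d
def pt(n,u,v,z):
    o,d=ray(n,u,v); return o+d*z
def proj(n,P):
    f,cx,cy,T=K(n); c=T[:3,:3].T@(np.array(P)-T[:3,3]); return f*c[0]/c[2]+cx,f*c[1]/c[2]+cy
E
python3 - <<'E'
from h import *
print(readout.get_obs())
ims=[]
for n in("scene","top"):
    p,d=shot(n); cv2.imwrite(f"pics/{n}0.png",p[:,:,::-1]); np.save(f"pics/{n}0.npy",d)
    for t in("tumbler","drum","handwheel","grip","hub","hatch","amber_bottle","cylinder_a","white_jar"):
        try:
            r=spotter.mark_of(n,t)[:2]
        except Exception as e: print(n,t,e); continue
        for m in r:
            u,v=m["uv"]; z=d[min(383,max(0,int(v))),min(511,max(0,int(u)))]
            print(n,t,round(m["confidence"],2),np.round([u,v]),pt(n,u,v,z).round(3))
    print(K(n))
print(readout.get_obs()["time"])
E
```

```text
pics
{'time': 0.0, 'q': array([ 6.69201706e+01,  5.01240141e+00,  1.00315388e+01,  9.51019624e+01,
       -5.24822727e-04,  8.99999753e+01]), 'qd': array([-0.01136221,  0.01659994,  0.0658877 ,  0.08360094,  0.04309739,
        0.0468353 ]), 'joint_efforts': array([ 1.16978757e-03, -5.20389068e+01,  4.64803112e+01,  1.61346188e-02,
        1.41368123e-04, -2.94294082e-07]), 'ee_pos': array([0.2155064, 0.5057343, 0.2305445]), 'tcp_rot': array([-1.79917175e+02,  5.24786468e-04,  1.56920196e+02]), 'wrist_force': array([-0.87290016, -0.33912909,  0.11987166]), 'torque': array([ 0.01115219, -0.03563151,  0.01510178]), 'grasp_force': 0.0, 'opening': 0.08564524280783221}
scene tumbler 0.98 [250. 234.] [ 0.552 -0.032 -0.002]
scene drum it knows: amber_bottle, cylinder, grip, handwheel, hatch, hub, tumbler, white_jar
scene handwheel 0.73 [252. 207.] [ 0.577 -0.025  0.229]
scene grip 0.83 [277. 208.] [0.607 0.054 0.251]
scene amber_bottle 0.65 [397. 220.] [0.632 0.509 0.097]
scene cylinder_a 0.74 [384. 202.] [0.51  0.511 0.036]
scene cylinder_a 0.62 [358. 203.] [0.488 0.416 0.016]
scene white_
[... 535 characters left out ...]
 [ 0.518 -0.02   0.28 ]
top hub 0.51 [257. 189.] [ 0.542 -0.008  0.187]
top amber_bottle 0.61 [122. 197.] [0.571 0.504 0.123]
top cylinder_a 0.59 [154. 225.] [0.47  0.412 0.018]
top cylinder_a 0.48 [128. 224.] [0.479 0.511 0.032]
top white_jar 0.64 [376. 173.] [ 0.586 -0.486  0.087]
(np.float64(383.6980968480059), 253.6246849957723, 188.85019986366186, array([[-8.93247160e-02, -9.73907872e-01,  2.08625388e-01,
         2.51875289e-01],
       [-9.96002520e-01,  8.74011617e-02, -1.84395716e-02,
         2.89234446e-02],
       [-2.75657340e-04, -2.09438521e-01, -9.77821778e-01,
         1.55838262e+00],
       [ 0.00000000e+00,  0.00000000e+00,  0.00000000e+00,
         1.00000000e+00]]))
0.9
```

```bash
python3 -c "
import cv2,numpy as np
a=cv2.imread('pics/scene0.png')[120:300,150:330];b=cv2.imread('pics/top0.png')[100:280,170:350]
cv2.imwrite('pics/v0.png',cv2.resize(np.hstack([a,b]),(800,400)))
cv2.imwrite('pics/v1.png',cv2.imread('pics/scene0.png'))"
```

```text
(no output)
```

View pics/v0.png

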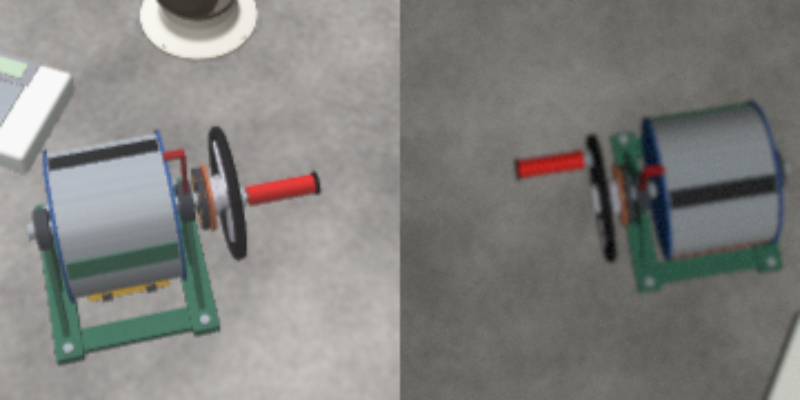

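View pics/v1.png

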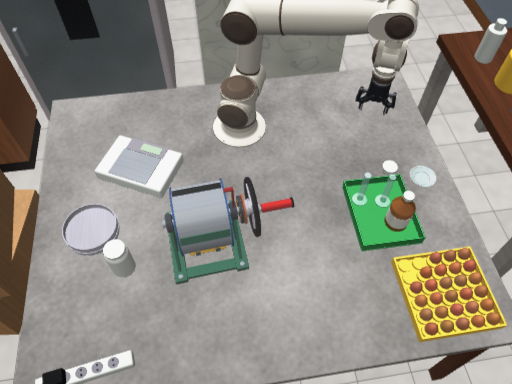

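```bash
cat > fit.py <<'E'
from h import *
from scipy.optimize import least_squares
def cloud(n,p,d):
    f,cx,cy,T=K(n); v,u=np.mgrid[:384,:512]; c=np.stack([(u-cx)/f*d,(v-cy)/f*d,d],-1)
    return c@T[:3,:3].T+T[:3,3]
if __name__=="__main__":
    R=[];W=[];D=[]
    for n in("scene","top"):
        p=cv2.imread(f"pics/{n}0.png")[:,:,::-1]; d=np.load(f"pics/{n}0.npy"); X=cloud(n,p,d)
        h=cv2.cvtColor(p.copy(),cv2.COLOR_RGB2HSV).astype(int)
        box=(abs(X[...,0]-.55)<.25)&(abs(X[...,1]+.1)<.32)&(X[...,2]>.03)&(d>0)
        red=box&((h[...,0]<6)|(h[...,0]>174))&(h[...,1]>150)&(h[...,2]>70)&(X[...,1]>-.02)
        blk=box&(h[...,2]<50)&(abs(X[...,1]+.03)<.05)
        gr=box&(h[...,1]<40)&(h[...,2]>80)&(X[...,1]<-.1)&(X[...,2]>.15)
        for L,m,nm in((R,red,"red"),(W,blk,"wheel"),(D,gr,"drum")):
            m=cv2.erode(m.astype(np.uint8),np.ones((2,2))).astype(bool) if nm!="wheel" else m
            L.append(X[m]); print(n,nm,m.sum(),np.median(X[m],0).round(3),X[m].min(0).round(3),X[m].max(0).round(3))
    R,W,D=map(np.vstack,(R,W,D))
    def fr(q,P): # q: x0,y0,yaw
        c,s=np.cos(q[2]),np.sin(q[2]); e=P-[q[0],q[1],0]
        return np.stack([c*e[:,0]+s*e[:,1],-s*e[:,0]+c*e[:,1],e[:,2]-.18],-1)
    def res(q):
        r=fr(q,R);w=fr(q,W);d=fr(q,D); a=q[3]
        rr=np.hypot(r[:,0]-.085*np.sin(a),r[:,2]-.085*np.cos(a))-.015
        wy=np.abs(w[:,1])-.0; wr=np.hypot(w[:,0],w[:,2])-.093
        return np.r_[rr/len(rr)**.5,wy/len(wy)**.5,wr/len(wy)**.5,(np.hypot(d[:,0],d[:,2])-.115)/len(d)**.5]*1000
    s=least_squares(res,[.552,-.032,.1,.6],loss="soft_l1",f_scale=.2)
    q=s.x; print(q,np.degrees(q[2:]),s.cost)
    r=fr(q,R);w=fr(q,W);d=fr(q,D)
    print("red y",np.percentile(r[:,1],[1,50,99]),"rad",np.hypot(r[:,0]-.085*np.sin(q[3]),r[:,2]-.085*np.cos(q[3])).mean())
    print("wheel y",np.percentile(w[:,1],[5,50,95]),"drum r",np.percentile(np.hypot(d[:,0],d[:,2]),[5,50,95]),"drum y",np.percentile(d[:,1],[1,99]))
    np.save("geo.npy",q)
    c,s_=np.cos(q[2]),np.sin(q[2]); hub=np.array([q[0]-s_*.075,q[1]+c*.075,.18]); print("hub",hub)
    print("grip",hub+.085*np.array([np.sin(q[3])*c,np.sin(q[3])*s_,np.cos(q[3])]))
E
python3 fit.py
```

```text
scene red 174 [0.601 0.052 0.259] [0.589 0.005 0.244] [0.613 0.105 0.27 ]
scene wheel 197 [ 0.618 -0.019  0.245] [ 0.456 -0.036  0.084] [ 0.656 -0.009  0.293]
scene drum 2525 [ 0.614 -0.2    0.278] [ 0.481 -0.333  0.152] [ 0.684 -0.101  0.303]
top red 161 [0.586 0.054 0.258] [0.575 0.005 0.244] [0.598 0.104 0.267]
top wheel 272 [ 0.538 -0.022  0.266] [ 0.44 -0.08  0.03] [ 0.638 -0.006  0.292]
top drum 2221 [ 0.545 -0.205  0.279] [ 0.439 -0.333  0.168] [ 0.643 -0.105  0.301]
[ 0.54890731 -0.02146024  0.06225442  0.64865475] [ 3.56691556 37.16517933] 100.44602340188047
red y [0.02438235 0.07129194 0.12208075] rad 0.014406474794471033
wheel y [-0.055058    0.00035245  0.00764174] drum r [0.10986554 0.11446072 0.11910185] drum y [-0.2912999  -0.09972201]
hub [0.54424124 0.05339447 0.18      ]
grip [0.59549154 0.05658915 0.24773626]
```

```bash
cat > drum.py <<'E'
from fit import *
q=np.load("geo.npy")
A=np.radians(3.57)
def frame(X):
    c,s=np.cos(q[2]),np.sin(q[2]); e=X-np.array([q[0],q[1],.18])
    return np.stack([c*e[...,0]+s*e[...,1],-s*e[...,0]+c*e[...,1],e[...,2]],-1)
COL={"yellow":0,"red":90,"black":180,"green":270}
def drum(n,p,d):
    F=frame(cloud(n,p,d)); h=cv2.cvtColor(np.ascontiguousarray(p),cv2.COLOR_RGB2HSV).astype(int)
    r=np.hypot(F[...,0],F[...,2]); phi=np.arctan2(F[...,0],F[...,2])
    on=(d>0)&(r>.102)&(r<.135)&(F[...,1]>-.275)&(F[...,1]<-.12)
    H,S,V=h[...,0],h[...,1],h[...,2]
    M={"yellow":(H>18)&(H<33)&(S>120),"red":((H<6)|(H>174))&(S>130),"black":(V<50)&(S<120),"green":(H>50)&(H<95)&(S>80)}
    out=[]
    for k,m in M.items():
        m=m&on
        if m.sum()<15: continue
        a=phi[m]; mu=np.arctan2(np.sin(a).mean(),np.cos(a).mean()); sp=np.degrees(np.std(np.angle(np.exp(1j*(a-mu)))))
        out.append((k,int(m.sum()),round(np.degrees(mu),1),round(sp,1),round((np.degrees(mu)-COL[k])%360,1)))
    return out
def look(names=("scene","top"),save=None):
    for n in names:
        t=readout.get_obs()["time"]; p,d=shot(n)
        if save: cv2.imwrite(f"pics/{save}_{n}.png",p[:,:,::-1])
        print(round(t,2),n,drum(n,p,d))
E
python3 - <<'E'
from drum import *
for n in("scene","top"):
    p=cv2.imread(f"pics/{n}0.png")[:,:,::-1]; d=np.load(f"pics/{n}0.npy"); print(drum(n,p,d))
    X=cloud(n,p,d);h=cv2.cvtColor(p.copy(),cv2.COLOR_RGB2HSV).astype(int)
    box=(abs(X[...,0]-.55)<.2)&(X[...,1]<.2)&(X[...,1]>.005)&(X[...,2]>.2)
    m=box&((h[...,0]<6)|(h[...,0]>174))&(h[...,1]>150)&(h[...,2]>70)
    print("red slope deg",np.degrees(np.polyfit(X[m][:,1],X[m][:,0],1)[0]),"z slope",np.polyfit(X[m][:,1],X[m][:,2],1)[0])
    F=frame(X); g=(abs(F[...,0])<.15)&(F[...,1]<-.12)&(F[...,1]>-.26)&(F[...,2]>.03)&(np.hypot(F[...,0],F[...,2])<.125)
    Y=X[g]
    s=least_squares(lambda k:(np.hypot((Y[:,0]-k[0])*np.cos(k[1])+(Y[:,1]+.2)*np.sin(k[1]),Y[:,2]-.18-k[2])-k[3])*1000,[.56,.06,0,.115],loss="soft_l1").x
    print("drum fit x0@y=-.2,yaw,dz,r",s[0],np.degrees(s[1]),s[2],s[3],"pred x0",q[0]-(-.2-q[1])*0+ -np.tan(q[2])*(-.2-q[1]))
E
```

```text
[('yellow', 62, np.float64(129.2), np.float64(5.3), np.float64(129.2)), ('green', 120, np.float64(66.7), np.float64(8.5), np.float64(156.7))]
red slope deg -4.265054787748821 z slope 0.008911570550870308
drum fit x0@y=-.2,yaw,dz,r 0.5588646991511036 4.285581715237355 -0.003229358951354047 0.11871022701783346 pred x0 0.5600365788249702
[('black', 242, np.float64(-22.8), np.float64(3.0), np.float64(157.2))]
red slope deg -3.8993849529024494 z slope 0.004250364994186999
drum fit x0@y=-.2,yaw,dz,r 0.5594074468980292 4.316764806305823 -0.00024338743460800065 0.11444030281556693 pred x0 0.5600365788249702
```

```bash
python3 -m jog '[{"rotation":[0,0,-8],"translation":[0,0,50],"grip":85},{"rotation":[0,0,-16],"translation":[20,-20,100],"grip":85},{"rotation":[0,0,-24],"translation":[50,-59,110],"grip":85},{"rotation":[0,0,-32],"translation":[82,-97,110],"grip":85},{"rotation":[0,0,-40],"translation":[114,-135,110],"grip":85},{"rotation":[0,0,-48],"translation":[146,-173,110],"grip":85},{"rotation":[0,0,-56],"translation":[178,-211,110],"grip":85},{"rotation":[0,0,-63],"translation":[210,-249,110],"grip":85},{"rotation":[0,0,-63],"translation":[242,-287,110],"grip":85},{"rotation":[0,0,-63],"translation":[274,-325,110],"grip":85},{"rotation":[0,0,-63],"translation":[306,-363,110],"grip":85},{"rotation":[0,0,-63],"translation":[338,-401,110],"grip":85},{"rotation":[0,0,-63],"translation":[370,-439,110],"grip":85},{"rotation":[0,0,-63],"translation":[380,-449,110],"grip":85},{"rotation":[0,0,-63],"translation":[380,-449,110],"grip":85}]' 60; python3 -c "
from h import *
o=readout.get_obs();print(o['q'],o['qd'],o['wrist_force'])"
```

```text
time: 2.4
ee_pos: [0.597, 0.0548, 0.3398]
tcp_rot: [-179.9, 0.0, 93.7]
wrist_force: [-0.2, 0.1, 0.5]
opening: 0.0849
grasp_force: 0.0
[ 5.25300839e+00  1.70871177e+01  3.66321079e+01  1.09647996e+02
 -1.39822675e-02  9.15145112e+01] [ 2.80853912 -2.50200586 -1.92846962  0.49108189  0.52646235  1.53255252] [-0.16812945  0.11772554  0.45599241]
```

```bash
python3 -m jog '[{"rotation":[0,0,0.5],"translation":[-1,5,-45],"grip":85},{"rotation":[0,0,0.5],"translation":[-1,5,-85],"grip":85},{"rotation":[0,0,0.5],"translation":[-1,5,-114],"grip":85},{"rotation":[0,0,0.5],"translation":[-1,5,-114],"grip":85},{"rotation":[0,0,0.5],"translation":[-1,5,-114],"grip":15},{"rotation":[0,0,0.5],"translation":[-1,5,-114],"grip":15},{"rotation":[0,0,0.5],"translation":[-1,5,-114],"grip":15},{"rotation":[0,0,0.5],"translation":[-1,5,-114],"grip":15},{"rotation":[0,0,0.5],"translation":[-1,5,-114],"grip":15}]' 60; python3 - <<'E'
from drum import *
np.save("geo.npy",[.5459,-.0215,.0735,.7])
import importlib,drum as D; D.q=np.load("geo.npy")
look(save="g1"); o=readout.get_obs();print(o['time'],o['ee_pos'],o['wrist_force'])
a,b=[cv2.imread(f"pics/g1_{n}.png") for n in("scene","top")]
cv2.imwrite("pics/v2.png",cv2.resize(np.hstack([a[100:300,150:350],b[100:300,150:350]]),(800,400)))
E
```

```text
time: 3.3
ee_pos: [0.5954, 0.0622, 0.2284]
tcp_rot: [179.9, -0.0, 94.4]
wrist_force: [2.7, 1.3, 3.6]
opening: 0.0282
grasp_force: 59.4
3.3 scene [('yellow', 61, np.float64(129.1), np.float64(5.4), np.float64(129.1)), ('green', 118, np.float64(66.9), np.float64(8.5), np.float64(156.9))]
3.35 top [('black', 250, np.float64(-22.5), np.float64(3.1), np.float64(157.5))]
3.4 [0.59548186 0.06215968 0.22831267] [3.79154088 2.14614266 5.32258059]
```

View pics/v2.png

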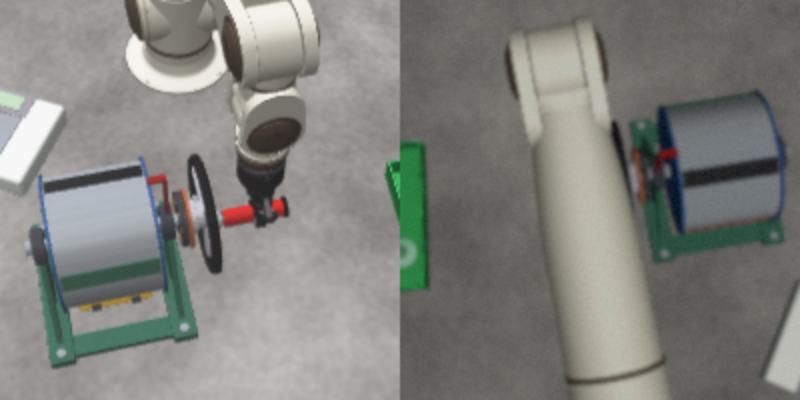

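```bash
cat > plan.py <<'E'
import numpy as np, json, os
A0=41.0; YAW=4.2; R=85.
def off(a,a0=A0,R=R,dc=(0,0)):
    a=np.radians(a);a0=np.radians(a0);x=R*np.sin(a)-85*np.sin(np.radians(A0));z=R*np.cos(a)-85*np.cos(np.radians(A0))
    x=x+dc[0];z=z+dc[1]
    return np.stack([x*np.cos(np.radians(YAW)),x*np.sin(np.radians(YAW)),z],-1)
def rows(angs,cmd,**k):
    o=np.round(off(np.array(angs),**k)-np.array(cmd)).astype(int)
    print(",".join('{"rotation":[0,0,0],"translation":[%d,%d,%d],"grip":15}'%tuple(r) for r in o))
    print("new cmd",list(map(int,np.array(cmd)+o[-1])))
E
python3 -c "
from plan import *
rows([46,58,70,82,94],[0,0,0])"
```

```text
{"rotation":[0,0,0],"translation":[5,0,-5],"grip":15},{"rotation":[0,0,0],"translation":[16,1,-19],"grip":15},{"rotation":[0,0,0],"translation":[24,2,-35],"grip":15},{"rotation":[0,0,0],"translation":[28,2,-52],"grip":15},{"rotation":[0,0,0],"translation":[29,2,-70],"grip":15}
new cmd [29, 2, -70]
```

```bash
python3 -m jog '[{"rotation":[0,0,0],"translation":[5,0,-5],"grip":15},{"rotation":[0,0,0],"translation":[16,1,-19],"grip":15},{"rotation":[0,0,0],"translation":[24,2,-35],"grip":15},{"rotation":[0,0,0],"translation":[28,2,-52],"grip":15},{"rotation":[0,0,0],"translation":[29,2,-70],"grip":15}]'; python3 -c "
from plan import *
rows([106,118,130,142,154,166,178,190],[29,2,-70])"
```

```text
time: 3.9
ee_pos: [0.6246, 0.0643, 0.157]
tcp_rot: [179.9, -0.0, 94.4]
wrist_force: [-3.1, 2.4, 3.1]
opening: 0.0282
grasp_force: 59.8
{"rotation":[0,0,0],"translation":[-3,0,-18],"grip":15},{"rotation":[0,0,0],"translation":[-10,-1,-34],"grip":15},{"rotation":[0,0,0],"translation":[-20,-1,-49],"grip":15},{"rotation":[0,0,0],"translation":[-32,-2,-61],"grip":15},{"rotation":[0,0,0],"translation":[-47,-3,-71],"grip":15},{"rotation":[0,0,0],"translation":[-64,-5,-77],"grip":15},{"rotation":[0,0,0],"translation":[-82,-6,-79],"grip":15},{"rotation":[0,0,0],"translation":[-99,-7,-78],"grip":15}
new cmd [-70, -5, -148]
```

```bash
python3 -m jog '[{"rotation":[0,0,0],"translation":[-3,0,-18],"grip":15},{"rotation":[0,0,0],"translation":[-10,-1,-34],"grip":15},{"rotation":[0,0,0],"translation":[-20,-1,-49],"grip":15},{"rotation":[0,0,0],"translation":[-32,-2,-61],"grip":15},{"rotation":[0,0,0],"translation":[-47,-3,-71],"grip":15},{"rotation":[0,0,0],"translation":[-64,-5,-77],"grip":15},{"rotation":[0,0,0],"translation":[-82,-6,-79],"grip":15},{"rotation":[0,0,0],"translation":[-99,-7,-78],"grip":15}]'; python3 - <<'E'
from drum import *
look(("scene",)); o=readout.get_obs(); print(o["ee_pos"],o["wrist_force"])
E
cat > sim.py <<'E'
import numpy as np
# params: J,c,dry,visc,m
P0=[.075,.13,.11,.016,.05]
def sim(segs,th,w,P=P0,dt=.002,rec=False):
    """segs: list of (duration, wheel dangle rad); returns drum angle, speed"""
    J,c,d,v,m=P; out=[]
    for T,da in segs:
        ww=da/T
        for _ in range(int(round(T/dt))):
            drive=c*(ww-w)-v*w+m*np.sin(th)
            if abs(w)<1e-4 and abs(drive)<=d: w=0.
            else:
                s=np.sign(w) if abs(w)>=1e-4 else np.sign(drive)
                wn=w+dt*(drive-d*s)/J
                w=0. if (wn*w<0) else wn
            th+=w*dt
            if rec: out.append((th,w))
    return (th,w,np.array(out)) if rec else (th,w)
def track(n,th,w,wt=2.51,tau=.5,P=P0,row=.1):
    """wheel increments for n rows making drum speed go to wt"""
    J,c,d,v,m=P; inc=[]
    for k in range(n):
        # desired end-of-row speed, mid values
        wn=wt+(w-wt)*np.exp(-row/tau); wm=(w+wn)/2; thm=th+wm*row/2
        ww=wm+(J*(wn-w)/row+d+v*wm-m*np.sin(thm))/c
        ww=min(ww,5.3); inc.append(ww*row); th,w=sim([(row,ww*row)],th,w,P)
    return inc,th,w
E
python3 - <<'E'
from sim import *
D=np.radians
th,w=sim([(.1,D(5))]+[(.1,D(12))]*12,D(157),0); print(np.degrees(th),w)
E
```

```text
time: 4.7
ee_pos: [0.5247, 0.057, 0.0803]
tcp_rot: [179.9, 0.0, 94.4]
wrist_force: [4.6, -0.6, 20.5]
opening: 0.0284
grasp_force: 61.6
4.7 scene [('black', 32, np.float64(31.6), np.float64(3.6), np.float64(211.6))]
[0.52249713 0.05677644 0.0808699 ] [-5.44454683 -0.08589873  5.30837147]
207.02780718532068 0.970245406128966
```

```bash
sed -i 's/(V<50)&(S<120)/(V<75)\&(S<110)/' drum.py; python3 - <<'E'
from drum import *
for f in("scene0","g1_scene"):
    p=cv2.imread(f"pics/{f}.png")[:,:,::-1]; d=np.load("pics/scene0.npy"); print(drum("scene",p,d))
E
cat > nxt.py <<'E'
import sys,json
from sim import *; from plan import *
# args: state json file holds a(deg), cmd, th,w
def go(n=20,tau=.5,wt=2.51,P=P0,st=None,R=85.):
    s=st or json.load(open("st.json")); inc,th,w=track(n,s["th"],s["w"],wt,tau,P)
    a=s["a"]+np.degrees(np.cumsum(inc)); a=np.round(a,1)
    cmd=np.array(s["cmd"]); o=np.round(off(a,R=R)-cmd).astype(int)
    print(",".join('{"rotation":[0,0,0],"translation":[%d,%d,%d],"grip":15}'%tuple(r) for r in o))
    segs=[(.1,x) for x in np.radians(np.diff(np.r_[s["a"],a]))]
    s2=dict(a=float(a[-1]),cmd=(cmd+o[-1]).tolist(),th=th,w=w,log=s["log"]+segs)
    json.dump(s2,open("st.json","w"))
    r=sim(segs,s["th"],s["w"],P,rec=True)[2][:,1]; print("w range",r.min().round(2),r.max().round(2),"end",np.degrees(th).round(1),round(w,2))
def hold():
    s=json.load(open("st.json")); s["th"],s["w"]=sim([(.05,0)],s["th"],s["w"]); s["log"].append((.05,0)); json.dump(s,open("st.json","w"))
E
python3 - <<'E'
from nxt import *
D=np.radians; log=[(.1,D(5))]+[(.1,D(12))]*12+[(.05,0)]
th,w=sim([(.05,0)],D(209.5),1.0)
go(20,.6,st=dict(a=190,cmd=[-70,-5,-148],th=th,w=w,log=log))
E
```

```text
[('yellow', 62, np.float64(128.9), np.float64(5.2), np.float64(128.9)), ('black', 193, np.float64(-19.5), np.float64(30.5), np.float64(160.5)), ('green', 120, np.float64(66.9), np.float64(8.4), np.float64(156.9))]
[('yellow', 61, np.float64(128.9), np.float64(5.3), np.float64(128.9)), ('black', 200, np.float64(-19.4), np.float64(30.0), np.float64(160.6)), ('green', 121, np.float64(67.0), np.float64(8.5), np.float64(157.0))]
{"rotation":[0,0,0],"translation":[-29,-2,11],"grip":15},{"rotation":[0,0,0],"translation":[-52,-4,32],"grip":15},{"rotation":[0,0,0],"translation":[-67,-5,60],"grip":15},{"rotation":[0,0,0],"translation":[-70,-5,92],"grip":15},{"rotation":[0,0,0],"translation":[-61,-5,123],"grip":15},{"rotation":[0,0,0],"translation":[-40,-3,149],"grip":15},{"rotation":[0,0,0],"translation":[-10,-1,165],"grip":15},{"rotation":[0,0,0],"translation":[23,2,168],"grip":15},{"rotation":[0,0,0],"translation":[55,4,159],"grip":15},{"rotation":[0,0,0],"translation":[80,6,137],"grip":15},{"rotation":[0,0,0],"translation":[96,7,108],"grip":15},{"rotation":[0,0,0],"translation":[99,7,76],"grip":15},{"rotation":[0,0,0],"translation":[90,6,46],"grip":15},{"rotation":[0,0,0],"translation":[71,5,21],"grip":15},{"rotation":[0,0,0],"translation":[46,3,5],"grip":15},{"rotation":[0,0,0],"translation":[17,1,-1],"grip":15},{"rotation":[0,0,0],"translation":[-12,-1,3],"grip":15},{"rotation":[0,0,0],"translation":[-37,-3,16],"grip":15},{"rotation":[0,0,0],"translation":[-56,-4,37],"grip":15},{"rotation":[0,0,0],"translation":[-67,-5,62],"grip":15}
w range 0.83 2.45 end 443.8 2.45
```

```bash
sed -i 's/np.cos(a).mean());/np.cos(a).mean()); mu=mu+np.median(np.angle(np.exp(1j*(a-mu))));/' drum.py; python3 -m jog '[{"rotation":[0,0,0],"translation":[-29,-2,11],"grip":15},{"rotation":[0,0,0],"translation":[-52,-4,32],"grip":15},{"rotation":[0,0,0],"translation":[-67,-5,60],"grip":15},{"rotation":[0,0,0],"translation":[-70,-5,92],"grip":15},{"rotation":[0,0,0],"translation":[-61,-5,123],"grip":15},{"rotation":[0,0,0],"translation":[-40,-3,149],"grip":15},{"rotation":[0,0,0],"translation":[-10,-1,165],"grip":15},{"rotation":[0,0,0],"translation":[23,2,168],"grip":15},{"rotation":[0,0,0],"translation":[55,4,159],"grip":15},{"rotation":[0,0,0],"translation":[80,6,137],"grip":15},{"rotation":[0,0,0],"translation":[96,7,108],"grip":15},{"rotation":[0,0,0],"translation":[99,7,76],"grip":15},{"rotation":[0,0,0],"translation":[90,6,46],"grip":15},{"rotation":[0,0,0],"translation":[71,5,21],"grip":15},{"rotation":[0,0,0],"translation":[46,3,5],"grip":15},{"rotation":[0,0,0],"translation":[17,1,-1],"grip":15},{"rotation":[0,0,0],"translation":[-12,-1,3],"grip":15},{"rotation":[0,0,0],"translation":[-37,-3,16],"grip":15},{"rotation":[0,0,0],"translation":[-56,-4,37],"grip":15},{"rotation":[0,0,0],"translation":[-67,-5,62],"grip":15}]'; python3 - <<'E'
from drum import *
look(("scene",)); o=readout.get_obs(); print(o["time"],o["ee_pos"],o["wrist_force"])
E
```

```text
time: 6.75
ee_pos: [0.4577, 0.052, 0.1427]
tcp_rot: [179.8, -0.0, 94.4]
wrist_force: [20.7, 3.7, 3.7]
opening: 0.0279
grasp_force: 67.3
6.75 scene [('yellow', 555, np.float64(78.7), np.float64(14.7), np.float64(78.7)), ('black', 62, np.float64(67.0), np.float64(6.5), np.float64(247.0)), ('green', 292, np.float64(0.4), np.float64(10.2), np.float64(90.4))]
6.8 [0.45717052 0.05201421 0.14732606] [-10.16027831  -0.5838699   10.44690872]
```

```bash
python3 - <<'E'
from nxt import *
s=json.load(open("st.json")); s["th"]=np.radians(444.5); json.dump(s,open("st.json","w")); hold()
go(20,.3)
E
```

```text
{"rotation":[0,0,0],"translation":[-3,0,29],"grip":15},{"rotation":[0,0,0],"translation":[4,0,58],"grip":15},{"rotation":[0,0,0],"translation":[21,1,82],"grip":15},{"rotation":[0,0,0],"translation":[45,3,99],"grip":15},{"rotation":[0,0,0],"translation":[74,5,107],"grip":15},{"rotation":[0,0,0],"translation":[104,8,104],"grip":15},{"rotation":[0,0,0],"translation":[132,10,90],"grip":15},{"rotation":[0,0,0],"translation":[154,11,66],"grip":15},{"rotation":[0,0,0],"translation":[165,12,36],"grip":15},{"rotation":[0,0,0],"translation":[164,12,2],"grip":15},{"rotation":[0,0,0],"translation":[150,11,-28],"grip":15},{"rotation":[0,0,0],"translation":[125,9,-51],"grip":15},{"rotation":[0,0,0],"translation":[93,7,-62],"grip":15},{"rotation":[0,0,0],"translation":[59,4,-60],"grip":15},{"rotation":[0,0,0],"translation":[28,2,-45],"grip":15},{"rotation":[0,0,0],"translation":[7,0,-19],"grip":15},{"rotation":[0,0,0],"translation":[-3,0,12],"grip":15},{"rotation":[0,0,0],"translation":[0,0,45],"grip":15},{"rotation":[0,0,0],"translation":[14,1,73],"grip":15},{"rotation":[0,0,0],"translation":[36,3,94],"grip":15}
w range 2.19 2.51 end 733.2 2.51
```

```bash
python3 -m jog '[{"rotation":[0,0,0],"translation":[-3,0,29],"grip":15},{"rotation":[0,0,0],"translation":[4,0,58],"grip":15},{"rotation":[0,0,0],"translation":[21,1,82],"grip":15},{"rotation":[0,0,0],"translation":[45,3,99],"grip":15},{"rotation":[0,0,0],"translation":[74,5,107],"grip":15},{"rotation":[0,0,0],"translation":[104,8,104],"grip":15},{"rotation":[0,0,0],"translation":[132,10,90],"grip":15},{"rotation":[0,0,0],"translation":[154,11,66],"grip":15},{"rotation":[0,0,0],"translation":[165,12,36],"grip":15},{"rotation":[0,0,0],"translation":[164,12,2],"grip":15},{"rotation":[0,0,0],"translation":[150,11,-28],"grip":15},{"rotation":[0,0,0],"translation":[125,9,-51],"grip":15},{"rotation":[0,0,0],"translation":[93,7,-62],"grip":15},{"rotation":[0,0,0],"translation":[59,4,-60],"grip":15},{"rotation":[0,0,0],"translation":[28,2,-45],"grip":15},{"rotation":[0,0,0],"translation":[7,0,-19],"grip":15},{"rotation":[0,0,0],"translation":[-3,0,12],"grip":15},{"rotation":[0,0,0],"translation":[0,0,45],"grip":15},{"rotation":[0,0,0],"translation":[14,1,73],"grip":15},{"rotation":[0,0,0],"translation":[36,3,94],"grip":15}]'; python3 - <<'E'
from drum import *
look(("scene",),save="s3"); o=readout.get_obs(); print(o["time"],o["ee_pos"],o["wrist_force"])
a=cv2.imread("pics/s3_scene.png")
cv2.imwrite("pics/v3.png",cv2.resize(a[120:300,140:330],None,fx=3,fy=3))
E
```

```text
time: 8.8
ee_pos: [0.4948, 0.0548, 0.2366]
tcp_rot: [179.8, 0.0, 94.4]
wrist_force: [22.8, -1.1, -36.1]
opening: 0.0282
grasp_force: 63.1
8.8 scene [('yellow', 1178, np.float64(23.9), np.float64(14.4), np.float64(23.9)), ('red', 52, np.float64(102.4), np.float64(1.5), np.float64(12.4)), ('black', 45, np.float64(49.8), np.float64(14.7), np.float64(229.8))]
8.85 [0.49879723 0.05508042 0.23816741] [ 5.16580897 -1.67412715 10.49160822]
```

View pics/v3.png

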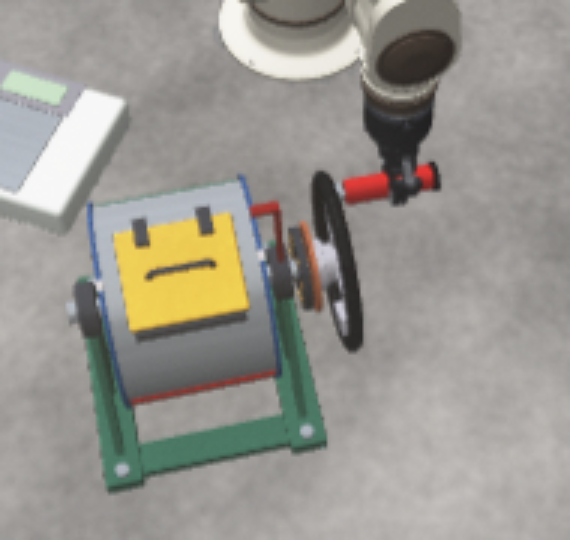

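```bash
python3 - <<'E'
from drum import *
q=np.load("geo.npy")
p=cv2.imread("pics/s3_scene.png")[:,:,::-1]
h=cv2.cvtColor(p.copy(),cv2.COLOR_RGB2HSV).astype(int)
m=(h[...,0]>18)&(h[...,0]<33)&(h[...,1]>120); m[:150]=0;m[:, :160]=0;m[:,240:]=0;m[260:]=0
cs,_=cv2.findContours(m.astype(np.uint8),0,2); c=max(cs,key=cv2.contourArea)
u=cv2.boxPoints(cv2.minAreaRect(c)); ap=cv2.approxPolyDP(c,4,True)[:,0]; M=cv2.moments(c); ctr=np.array([M["m10"],M["m01"]])/M["m00"]
print(ap.tolist(),ctr)
# model hatch outline projected for drum angle th; compare centroid
cy,sy=np.cos(q[2]),np.sin(q[2])
for yc in (-.18,-.195):
  for th in range(8,34,3):
    a=np.radians(th);n=np.array([np.sin(a),np.cos(a)]);t=np.array([np.cos(a),-np.sin(a)]);L=[]
    for s,yy in((-.055,-.065),(.055,-.065),(.055,.065),(-.055,.065)):
        x,z=.118*n+s*t; y=yc+yy
        L.append(proj("scene",[q[0]+cy*x-sy*y,q[1]+sy*x+cy*y,.18+z]))
    print(yc,th,np.mean(L,0).round(1),np.round(L,0).tolist())
E
```

```text
[[216, 191], [210, 198], [205, 193], [189, 196], [189, 202], [178, 198], [184, 230], [222, 222]] [199.96435533 211.01169591]
-0.18 8 [198.7 202.4] [[176.0, 191.0], [181.0, 221.0], [222.0, 214.0], [215.0, 184.0]]
-0.18 11 [199.  204.1] [[176.0, 192.0], [182.0, 223.0], [222.0, 216.0], [216.0, 185.0]]
-0.18 14 [199.4 205.8] [[177.0, 194.0], [182.0, 226.0], [222.0, 218.0], [216.0, 186.0]]
-0.18 17 [199.7 207.6] [[177.0, 195.0], [183.0, 228.0], [223.0, 220.0], [216.0, 188.0]]
-0.18 20 [200.  209.4] [[177.0, 197.0], [183.0, 230.0], [223.0, 222.0], [217.0, 189.0]]
-0.18 23 [200.4 211.2] [[177.0, 198.0], [183.0, 232.0], [224.0, 224.0], [217.0, 191.0]]
-0.18 26 [200.7 213. ] [[178.0, 200.0], [184.0, 234.0], [224.0, 226.0], [217.0, 193.0]]
-0.18 29 [201.1 214.9] [[178.0, 202.0], [184.0, 236.0], [224.0, 228.0], [218.0, 194.0]]
-0.18 32 [201.4 216.7] [[178.0, 204.0], [185.0, 237.0], [225.0, 230.0], [218.0, 196.0]]
-0.195 8 [194.1 203.3] [[172.0, 192.0], [177.0, 222.0], [217.0, 214.0], [211.0, 185.0]]
-0.195 11 [194.4 205. ] [[172.0, 193.0], [177.0, 224.0], [218.0, 216.0], [211.0, 186.0]]
-0.195 14 [194.8 206.7] [[172.0, 195.0], [178.0, 226.0], [218.0, 219.0], [212.0, 187.0]]
-0.195 17 [195.1 208.5] [[172.0, 196.0], [178.0, 229.0], [218.0, 221.0], [212.0, 189.0]]
-0.195 20 [195.4 210.3] [[173.0, 198.0], [178.0, 231.0], [219.0, 223.0], [212.0, 190.0]]
-0.195 23 [195.8 212.1] [[173.0, 199.0], [179.0, 233.0], [219.0, 225.0], [213.0, 192.0]]
-0.195 26 [196.1 213.9] [[173.0, 201.0], [179.0, 235.0], [219.0, 227.0], [213.0, 194.0]]
-0.195 29 [196.5 215.8] [[173.0, 203.0], [180.0, 237.0], [220.0, 229.0], [213.0, 195.0]]
-0.195 32 [196.8 217.6] [[174.0, 205.0], [180.0, 238.0], [220.0, 230.0], [214.0, 197.0]]
```

```bash
python3 - <<'E'
from nxt import *
from scipy.optimize import least_squares
s=json.load(open("st.json")); log=s["log"]; D=np.radians
P0=np.array(P0); n=[13,13+1+20,13+1+20+1+20]; obs=np.array([211.6,447,741.5]); sg=[4,4,1.5]
def f(k,full=False):
    P=P0*np.exp(k[:5]); th,w=D(157.3),0.; i=0;o=[]
    for j in n:
        th,w=sim(log[i:j],th,w,P,dt=.005); o.append(np.degrees(th)); i=j
    return (np.array(o),w,th,P) if full else np.r_[(np.array(o)-obs)/sg,k/[.15,.1,.1,.1,.15]]
r=least_squares(f,np.zeros(5),diff_step=.02); print(len(log),f(np.zeros(5),True)[:2]); o,w,th,P=f(r.x,True); print(o,w,P)
th,w=sim([(.05,0)],D(741.5),w,P); s.update(th=th,w=w); s["log"].append((.05,0)); json.dump(s,open("st.json","w")); json.dump(P.tolist(),open("P.json","w"))
print("now",np.degrees(th),w); 
for k in range(4): go(20,.3,P=P,wt=2.5)
E
```

```text
55 (array([207.39597859, 440.81444421, 730.00642758]), np.float64(2.5014957132265785))
[209.36224921 448.41234315 741.39432247] 2.5741728032865163 [0.07513378 0.13262901 0.10720203 0.01590346 0.05125534]
now 748.4240151480342 2.277103880644348
{"rotation":[0,0,0],"translation":[27,2,11],"grip":15},{"rotation":[0,0,0],"translation":[56,4,12],"grip":15},{"rotation":[0,0,0],"translation":[83,6,4],"grip":15},{"rotation":[0,0,0],"translation":[106,7,-12],"grip":15},{"rotation":[0,0,0],"translation":[122,9,-35],"grip":15},{"rotation":[0,0,0],"translation":[129,9,-61],"grip":15},{"rotation":[0,0,0],"translation":[128,9,-89],"grip":15},{"rotation":[0,0,0],"translation":[118,8,-116],"grip":15},{"rotation":[0,0,0],"translation":[100,7,-137],"grip":15},{"rotation":[0,0,0],"translation":[74,5,-152],"grip":15},{"rotation":[0,0,0],"translation":[44,3,-157],"grip":15},{"rotation":[0,0,0],"translation":[14,1,-151],"grip":15},{"rotation":[0,0,0],"translation":[-13,-1,-134],"grip":15},{"rotation":[0,0,0],"translation":[-32,-3,-108],"grip":15},{"rotation":[0,0,0],"translation":[-39,-3,-75],"grip":15},{
[... 3161 characters left out ...]
,0],"translation":[-140,-11,92],"grip":15},{"rotation":[0,0,0],"translation":[-114,-9,112],"grip":15},{"rotation":[0,0,0],"translation":[-82,-6,120],"grip":15},{"rotation":[0,0,0],"translation":[-50,-4,115],"grip":15},{"rotation":[0,0,0],"translation":[-23,-2,100],"grip":15},{"rotation":[0,0,0],"translation":[-3,-1,76],"grip":15},{"rotation":[0,0,0],"translation":[6,0,48],"grip":15},{"rotation":[0,0,0],"translation":[6,0,19],"grip":15},{"rotation":[0,0,0],"translation":[-4,-1,-8],"grip":15},{"rotation":[0,0,0],"translation":[-22,-2,-29],"grip":15},{"rotation":[0,0,0],"translation":[-45,-4,-44],"grip":15},{"rotation":[0,0,0],"translation":[-72,-6,-50],"grip":15}
w range 2.5 2.5 end 1890.5 2.5
```

```bash
python3 -m jog '[{"rotation":[0,0,0],"translation":[27,2,11],"grip":15},{"rotation":[0,0,0],"translation":[56,4,12],"grip":15},{"rotation":[0,0,0],"translation":[83,6,4],"grip":15},{"rotation":[0,0,0],"translation":[106,7,-12],"grip":15},{"rotation":[0,0,0],"translation":[122,9,-35],"grip":15},{"rotation":[0,0,0],"translation":[129,9,-61],"grip":15},{"rotation":[0,0,0],"translation":[128,9,-89],"grip":15},{"rotation":[0,0,0],"translation":[118,8,-116],"grip":15},{"rotation":[0,0,0],"translation":[100,7,-137],"grip":15},{"rotation":[0,0,0],"translation":[74,5,-152],"grip":15},{"rotation":[0,0,0],"translation":[44,3,-157],"grip":15},{"rotation":[0,0,0],"translation":[14,1,-151],"grip":15},{"rotation":[0,0,0],"translation":[-13,-1,-134],"grip":15},{"rotation":[0,0,0],"translation":[-32,-3,-108],"grip":15},{"rotation":[0,0,0],"translation":[-39,-3,-75],"grip":15},{"rotation":[0,0,0],"translation":[-34,-3,-42],"grip":15},{"rotation":[0,0,0],"translation":[-16,-2,-14],"grip":15},{"rotation":[0,0,0],"translation":[11,0,6],"grip":15},{"rotation":[0,0,0],"translation":[44,3,13],"grip":15},{"rotation":[0,0,0],"translation":[77,5,7],"grip":15}]'; cp st.json st_b.json; python3 -c "
from nxt import *
P=json.load(open('P.json'));go(8,.3,P=P,wt=2.5)"
```

```text
time: 10.85
ee_pos: [0.5714, 0.0603, 0.2434]
tcp_rot: [180.0, -0.0, 94.4]
wrist_force: [-9.9, 2.6, -19.6]
opening: 0.0284
grasp_force: 66.1
{"rotation":[0,0,0],"translation":[-27,-2,3],"grip":15},{"rotation":[0,0,0],"translation":[-52,-3,14],"grip":15},{"rotation":[0,0,0],"translation":[-73,-5,33],"grip":15},{"rotation":[0,0,0],"translation":[-86,-6,58],"grip":15},{"rotation":[0,0,0],"translation":[-90,-6,86],"grip":15},{"rotation":[0,0,0],"translation":[-85,-6,116],"grip":15},{"rotation":[0,0,0],"translation":[-68,-5,142],"grip":15},{"rotation":[0,0,0],"translation":[-43,-3,161],"grip":15}
w range 2.5 2.5 end 2005.1 2.5
```

```bash
python3 -m jog '[{"rotation":[0,0,0],"translation":[27,2,-18],"grip":15},{"rotation":[0,0,0],"translation":[45,4,-44],"grip":15},{"rotation":[0,0,0],"translation":[53,4,-74],"grip":15},{"rotation":[0,0,0],"translation":[49,4,-104],"grip":15},{"rotation":[0,0,0],"translation":[36,3,-131],"grip":15},{"rotation":[0,0,0],"translation":[15,1,-150],"grip":15},{"rotation":[0,0,0],"translation":[-11,-1,-162],"grip":15},{"rotation":[0,0,0],"translation":[-39,-3,-164],"grip":15},{"rotation":[0,0,0],"translation":[-65,-5,-157],"grip":15},{"rotation":[0,0,0],"translation":[-88,-6,-143],"grip":15},{"rotation":[0,0,0],"translation":[-105,-7,-121],"grip":15},{"rotation":[0,0,0],"translation":[-115,-8,-95],"grip":15},{"rotation":[0,0,0],"translation":[-116,-8,-67],"grip":15},{"rotation":[0,0,0],"translation":[-107,-8,-40],"grip":15},{"rotation":[0,0,0],"translation":[-89,-6,-17],"grip":15},{"rotation":[0,0,0],"translation":[-64,-4,-1],"grip":15},{"rotation":[0,0,0],"translation":[-34,-2,6],"grip":15},{"rotation":[0,0,0],"translation":[-2,0,1],"grip":15},{"rotation":[0,0,0],"translation":[25,2,-16],"grip":15},{"rotation":[0,0,0],"translation":[45,4,-43],"grip":15}]'
python3 -m jog '[{"rotation":[0,0,0],"translation":[8,0,-32],"grip":15},{"rotation":[0,0,0],"translation":[3,0,-65],"grip":15},{"rotation":[0,0,0],"translation":[-15,-2,-94],"grip":15},{"rotation":[0,0,0],"translation":[-42,-4,-114],"grip":15},{"rotation":[0,0,0],"translation":[-74,-6,-121],"grip":15},{"rotation":[0,0,0],"translation":[-106,-8,-116],"grip":15},{"rotation":[0,0,0],"translation":[-134,-10,-99],"grip":15},{"rotation":[0,0,0],"translation":[-152,-12,-74],"grip":15},{"rotation":[0,0,0],"translation":[-161,-12,-45],"grip":15},{"rotation":[0,0,0],"translation":[-159,-12,-15],"grip":15},{"rotation":[0,0,0],"translation":[-147,-11,11],"grip":15},{"rotation":[0,0,0],"translation":[-128,-10,32],"grip":15},{"rotation":[0,0,0],"translation":[-103,-8,45],"grip":15},{"rotation":[0,0,0],"translation":[-76,-6,49],"grip":15},{"rotation":[0,0,0],"translation":[-49,-4,44],"grip":15},{"rotation":[0,0,0],"translation":[-25,-2,31],"grip":15},{"rotation":[0,0,0],"translation":[-6,-1,11],"grip":15},{"rotation":[0,0,0],"translation":[5,0,-14],"grip":15},{"rotation":[0,0,0],"translation":[8,0,-43],"grip":15},{"rotation":[0,0,0],"translation":[1,0,-71],"grip":15}]'
python3 -m jog '[{"rotation":[0,0,0],"translation":[-17,-2,-25],"grip":15},{"rotation":[0,0,0],"translation":[-42,-3,-42],"grip":15},{"rotation":[0,0,0],"translation":[-73,-6,-50],"grip":15},{"rotation":[0,0,0],"translation":[-105,-8,-46],"grip":15},{"rotation":[0,0,0],"translation":[-133,-10,-29],"grip":15},{"rotation":[0,0,0],"translation":[-154,-12,-3],"grip":15},{"rotation":[0,0,0],"translation":[-162,-12,30],"grip":15},{"rotation":[0,0,0],"translation":[-158,-12,63],"grip":15},{"rotation":[0,0,0],"translation":[-140,-11,92],"grip":15},{"rotation":[0,0,0],"translation":[-114,-9,112],"grip":15},{"rotation":[0,0,0],"translation":[-82,-6,120],"grip":15},{"rotation":[0,0,0],"translation":[-50,-4,115],"grip":15},{"rotation":[0,0,0],"translation":[-23,-2,100],"grip":15},{"rotation":[0,0,0],"translation":[-3,-1,76],"grip":15},{"rotation":[0,0,0],"translation":[6,0,48],"grip":15},{"rotation":[0,0,0],"translation":[6,0,19],"grip":15},{"rotation":[0,0,0],"translation":[-4,-1,-8],"grip":15},{"rotation":[0,0,0],"translation":[-22,-2,-29],"grip":15},{"rotation":[0,0,0],"translation":[-45,-4,-44],"grip":15},{"rotation":[0,0,0],"translation":[-72,-6,-50],"grip":15}]'
python3 -m jog '[{"rotation":[0,0,0],"translation":[-27,-2,3],"grip":15},{"rotation":[0,0,0],"translation":[-52,-3,14],"grip":15},{"rotation":[0,0,0],"translation":[-73,-5,33],"grip":15},{"rotation":[0,0,0],"translation":[-86,-6,58],"grip":15},{"rotation":[0,0,0],"translation":[-90,-6,86],"grip":15},{"rotation":[0,0,0],"translation":[-85,-6,116],"grip":15},{"rotation":[0,0,0],"translation":[-68,-5,142],"grip":15},{"rotation":[0,0,0],"translation":[-43,-3,161],"grip":15}]'
python3 - <<'E'
from drum import *
p,d=shot("scene"); cv2.imwrite("pics/s4.png",p[:,:,::-1]); np.save("pics/s4.npy",d); print(readout.get_obs()["time"],drum("scene",p,d))
cv2.imwrite("pics/v4.png",cv2.resize(p[120:300,140:330,::-1],None,fx=3,fy=3))
E
```

```text
time: 12.85
ee_pos: [0.6173, 0.0638, 0.1997]
tcp_rot: [179.9, 0.0, 94.4]
wrist_force: [-14.0, -4.4, -4.0]
opening: 0.0281
grasp_force: 67.8
time: 14.85
ee_pos: [0.6163, 0.0637, 0.1263]
tcp_rot: [-179.8, 0.0, 94.4]
wrist_force: [-20.3, -4.7, 12.6]
opening: 0.0277
grasp_force: 69.9
time: 16.85
ee_pos: [0.5437, 0.0583, 0.0787]
tcp_rot: [180.0, -0.1, 94.4]
wrist_force: [-3.1, 2.7, 45.2]
opening: 0.0282
grasp_force: 73.2
time: 17.65
ee_pos: [0.5021, 0.0553, 0.2406]
tcp_rot: [179.9, -0.0, 94.4]
wrist_force: [14.3, 3.7, -31.3]
opening: 0.0277
grasp_force: 64.7
17.7 [('black', 374, np.float64(17.7), np.float64(20.8), np.float64(197.7)), ('green', 40, np.float64(99.8), np.float64(7.2), np.float64(189.8))]
```

View pics/v4.png

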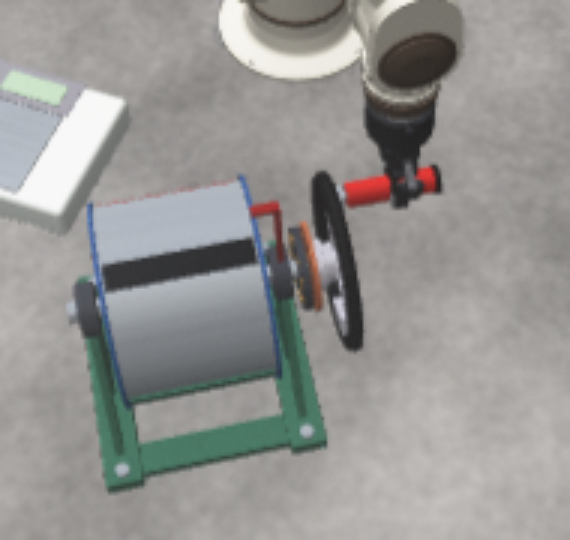

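```bash
cat > stop.py <<'E'
from nxt import *
def prof(target,extra=2,maxw=None):
    s=json.load(open("st.json")); P=json.load(open("P.json")); J,c,d,v,m=P
    th,w=s["th"],s["w"]; inc=[]
    n=max(1,int(round(2*(target-th)/w/.1)))
    acc=-w*w/2/(target-th); wd=w; 
    for k in range(n):
        rem=target-th; wn=max(0,w-.1*w*w/2/max(rem,.01)); wm=(w+wn)/2
        ww=max(0.,wm+(J*(wn-w)/.1+d+v*wm-m*np.sin(th+wm*.05))/c); ww=min(ww,5)
        if w<.12: ww=0
        inc.append(ww*.1); th,w=sim([(.1,ww*.1)],th,w,P)
    inc+= [0]*extra; th,w=sim([(.1,0)]*extra,th,w,P)
    out(s,inc,th,w)
def out(s,inc,th,w):
    a=np.round(s["a"]+np.degrees(np.cumsum(inc)),1); cmd=np.array(s["cmd"]); o=np.round(off(a)-cmd).astype(int)
    print(len(inc),",".join('{"rotation":[0,0,0],"translation":[%d,%d,%d],"grip":15}'%tuple(r) for r in o))
    s.update(a=float(a[-1]),cmd=(cmd+o[-1]).tolist(),th=th,w=w); json.dump(s,open("st.json","w")); print("pred",np.degrees(th),w,"a",a[-1]%360,s["cmd"])
E
python3 - <<'E'
from stop import *
P=json.load(open("P.json")); P[2]=.109; json.dump(P,open("P.json","w"))
s=json.load(open("st.json")); print(s["a"]%360,s["cmd"])
s["th"],s["w"]=sim([(.05,0)],np.radians(1997.7),2.48,P); json.dump(s,open("st.json","w")); print(np.degrees(s["th"]),s["w"])
prof(np.radians(2150))
E
```

```text
333.5 [-93, -7, 12]
2004.3293113544357 2.165290818445226
25 {"rotation":[0,0,0],"translation":[23,2,8],"grip":15},{"rotation":[0,0,0],"translation":[46,4,8],"grip":15},{"rotation":[0,0,0],"translation":[69,5,3],"grip":15},{"rotation":[0,0,0],"translation":[89,7,-9],"grip":15},{"rotation":[0,0,0],"translation":[105,8,-25],"grip":15},{"rotation":[0,0,0],"translation":[116,9,-43],"grip":15},{"rotation":[0,0,0],"translation":[121,9,-63],"grip":15},{"rotation":[0,0,0],"translation":[122,9,-83],"grip":15},{"rotation":[0,0,0],"translation":[118,9,-101],"grip":15},{"rotation":[0,0,0],"translation":[111,8,-118],"grip":15},{"rotation":[0,0,0],"translation":[102,8,-131],"grip":15},{"rotation":[0,0,0],"translation":[91,7,-142],"grip":15},{"rotation":[0,0,0],"translation":[79,6,-150],"grip":15},{"rotation":[0,0,0],"translation":[67,5,-156],"grip":15},{"rotation":[0,0,0],"translation":[55,4,-159],"grip":15},{"rotation":[0,0,0],"translation":[44,3,-161],"grip":15},{"rotation":[0,0,0],"translation":[35,3,-161],"grip":15},{"rotation":[0,0,0],"translation":[26,2,-160],"grip":15},{"rotation":[0,0,0],"translation":[18,1,-159],"grip":15},{"rotation":[0,0,0],"translation":[11,1,-157],"grip":15},{"rotation":[0,0,0],"translation":[6,1,-155],"grip":15},{"rotation":[0,0,0],"translation":[1,0,-153],"grip":15},{"rotation":[0,0,0],"translation":[-3,0,-151],"grip":15},{"rotation":[0,0,0],"translation":[-3,0,-151],"grip":15},{"rotation":[0,0,0],"translation":[-3,0,-151],"grip":15}
pred 2149.9399773818354 0.0 a 208.19999999999982 [-96, -7, -139]
```

```bash
python3 -m jog '[{"rotation":[0,0,0],"translation":[23,2,8],"grip":15},{"rotation":[0,0,0],"translation":[46,4,8],"grip":15},{"rotation":[0,0,0],"translation":[69,5,3],"grip":15},{"rotation":[0,0,0],"translation":[89,7,-9],"grip":15},{"rotation":[0,0,0],"translation":[105,8,-25],"grip":15},{"rotation":[0,0,0],"translation":[116,9,-43],"grip":15},{"rotation":[0,0,0],"translation":[121,9,-63],"grip":15},{"rotation":[0,0,0],"translation":[122,9,-83],"grip":15},{"rotation":[0,0,0],"translation":[118,9,-101],"grip":15},{"rotation":[0,0,0],"translation":[111,8,-118],"grip":15},{"rotation":[0,0,0],"translation":[102,8,-131],"grip":15},{"rotation":[0,0,0],"translation":[91,7,-142],"grip":15},{"rotation":[0,0,0],"translation":[79,6,-150],"grip":15},{"rotation":[0,0,0],"translation":[67,5,-156],"grip":15},{"rotation":[0,0,0],"translation":[55,4,-159],"grip":15},{"rotation":[0,0,0],"translation":[44,3,-161],"grip":15},{"rotation":[0,0,0],"translation":[35,3,-161],"grip":15},{"rotation":[0,0,0],"translation":[26,2,-160],"grip":15},{"rotation":[0,0,0],"translation":[18,1,-159],"grip":15},{"rotation":[0,0,0],"translation":[11,1,-157],"grip":15}]'
python3 -m jog '[{"rotation":[0,0,0],"translation":[-5,0,2],"grip":15},{"rotation":[0,0,0],"translation":[-10,-1,4],"grip":15},{"rotation":[0,0,0],"translation":[-14,-1,6],"grip":15},{"rotation":[0,0,0],"translation":[-14,-1,6],"grip":15},{"rotation":[0,0,0],"translation":[-14,-1,6],"grip":15}]'
cat > hat.py <<'E'
from drum import *
def hatch(tag):
    q=np.load("geo.npy"); t=readout.get_obs()["time"]; p,d=shot("scene"); cv2.imwrite(f"pics/{tag}.png",p[:,:,::-1])
    print(t,drum("scene",p,d))
    F=frame(cloud("scene",p,d)); h=cv2.cvtColor(p.copy(),cv2.COLOR_RGB2HSV).astype(int)
    m=(h[...,0]>18)&(h[...,0]<33)&(h[...,1]>120); k=np.zeros_like(m); k[150:262,160:240]=1; m&=k
    cs,_=cv2.findContours(m.astype(np.uint8),0,2)
    if not cs: return
    c=max(cs,key=cv2.contourArea); print("corners",cv2.approxPolyDP(c,4,True)[:,0].tolist())
    X=F[m]; X=X[np.hypot(X[:,0],X[:,2])<.135]
    U,S,V=np.linalg.svd(X-X.mean(0),full_matrices=False); n=V[2]*np.sign(V[2][2]); print("normal angle",np.degrees(np.arctan2(n[0],n[2])),n.round(2))
    # silhouette fit by IoU
    cy,sy=np.cos(q[2]),np.sin(q[2]); best=[]; hull=np.zeros((384,512),np.uint8); cv2.fillPoly(hull,[cv2.convexHull(c)],1)
    for th in np.arange(-60,80,1.):
        a=np.radians(th);nn=np.array([np.sin(a),np.cos(a)]);tt=np.array([np.cos(a),-np.sin(a)]);L=[]
        for s,yy in((-.055,-.065),(.055,-.065),(.055,.065),(-.055,.065)):
            x,z=.118*nn+s*tt; y=-.18+yy; L.append(proj("scene",[q[0]+cy*x-sy*y,q[1]+sy*x+cy*y,.18+z]))
        g=np.zeros_like(hull); cv2.fillPoly(g,[np.round(L).astype(np.int32)],1); best.append(((g&hull).sum()/(g|hull).sum(),th))
    print("IoU",sorted(best)[-3:])
if __name__=="__main__":
    import sys; hatch(sys.argv[1])
E
python3 hat.py st1
```

```text
time: 19.7
ee_pos: [0.5131, 0.0561, 0.0834]
tcp_rot: [179.9, -0.0, 94.4]
wrist_force: [4.0, -0.2, 8.4]
opening: 0.0279
grasp_force: 69.6
time: 20.2
ee_pos: [0.4995, 0.0551, 0.0894]
tcp_rot: [179.8, -0.0, 94.4]
wrist_force: [4.2, 0.9, 6.4]
opening: 0.0279
grasp_force: 69.4
20.2 [('yellow', 842, np.float64(-4.0), np.float64(14.6), np.float64(356.0)), ('red', 221, np.float64(78.1), np.float64(4.1), np.float64(348.1)), ('black', 38, np.float64(20.7), np.float64(26.0), np.float64(200.7))]
corners [[214, 181], [177, 186], [180, 211], [218, 204]]
normal angle -9.029093552796454 [-0.16  0.    0.99]
IoU [(np.float64(0.9363468634686347), np.float64(-8.0)), (np.float64(0.9422903516681695), np.float64(-6.0)), (np.float64(0.9539170506912442), np.float64(-7.0))]
```

```bash
python3 - <<'E'
from stop import *
P=json.load(open("P.json"));
for sp in (11,12,13,14,15):
  for n in (3,4,5,6):
    r=[np.degrees(sim([(.1,np.radians(sp))]*n+[(.1,0)]*4,np.radians(-9),0.,[P[0],P[1],P[2]*f,P[3],P[4]])[0])+9 for f in(.85,1,1.15)]
    print(sp,n,np.round(r,1))
s=json.load(open("st.json")); s["th"]=np.radians(-9);s["w"]=0.;out(s,[np.radians(13)]*5+[0]*4,0,0)
E
```

```text
11 3 [7.8 6.4 5.2]
11 4 [12.3 10.2  8.4]
11 5 [17.4 14.6 12.1]
11 6 [22.9 19.3 16.1]
12 3 [9.4 7.9 6.6]
12 4 [14.8 12.5 10.5]
12 5 [20.8 17.7 15. ]
12 6 [27.1 23.4 19.9]
13 3 [11.1  9.4  8. ]
13 4 [17.3 14.8 12.7]
13 5 [24.1 21.  18. ]
13 6 [31.3 27.6 23.9]
14 3 [12.8 11.   9.4]
14 4 [19.9 17.3 15. ]
14 5 [27.5 24.3 21.2]
14 6 [35.5 31.7 28. ]
15 3 [14.6 12.7 11. ]
15 4 [22.4 19.8 17.4]
15 5 [30.8 27.6 24.5]
15 6 [39.7 35.9 32.2]
9 {"rotation":[0,0,0],"translation":[-15,-1,11],"grip":15},{"rotation":[0,0,0],"translation":[-28,-2,25],"grip":15},{"rotation":[0,0,0],"translation":[-38,-3,42],"grip":15},{"rotation":[0,0,0],"translation":[-43,-3,60],"grip":15},{"rotation":[0,0,0],"translation":[-44,-3,80],"grip":15},{"rotation":[0,0,0],"translation":[-44,-3,80],"grip":15},{"rotation":[0,0,0],"translation":[-44,-3,80],"grip":15},{"rotation":[0,0,0],"translation":[-44,-3,80],"grip":15},{"rotation":[0,0,0],"translation":[-44,-3,80],"grip":15}
pred 0.0 0 a 273.1999999999998 [-140, -10, -59]
```

```bash
python3 -m jog '[{"rotation":[0,0,0],"translation":[-15,-1,11],"grip":15},{"rotation":[0,0,0],"translation":[-28,-2,25],"grip":15},{"rotation":[0,0,0],"translation":[-38,-3,42],"grip":15},{"rotation":[0,0,0],"translation":[-38,-3,42],"grip":15},{"rotation":[0,0,0],"translation":[-38,-3,42],"grip":15},{"rotation":[0,0,0],"translation":[-38,-3,42],"grip":15},{"rotation":[0,0,0],"translation":[-38,-3,42],"grip":15}]'; python3 hat.py st2; python3 -c "
import cv2
cv2.imwrite('pics/v5.png',cv2.resize(cv2.imread('pics/st2.png')[150:270,150:280],None,fx=5,fy=5))"
```

```text
time: 20.95
ee_pos: [0.462, 0.0523, 0.1307]
tcp_rot: [179.8, -0.0, 94.4]
wrist_force: [6.9, 3.9, 3.9]
opening: 0.0277
grasp_force: 69.2
20.95 [('yellow', 978, np.float64(5.1), np.float64(14.5), np.float64(5.1)), ('red', 153, np.float64(86.4), np.float64(3.6), np.float64(356.4)), ('black', 37, np.float64(29.9), np.float64(22.7), np.float64(209.9))]
corners [[213, 182], [208, 188], [202, 184], [186, 192], [177, 189], [181, 216], [220, 209]]
normal angle 0.6196883259452485 [0.01 0.   1.  ]
IoU [(np.float64(0.9216), np.float64(3.0)), (np.float64(0.9383617193836172), np.float64(1.0)), (np.float64(0.9496699669966997), np.float64(2.0))]
```

View pics/v5.png

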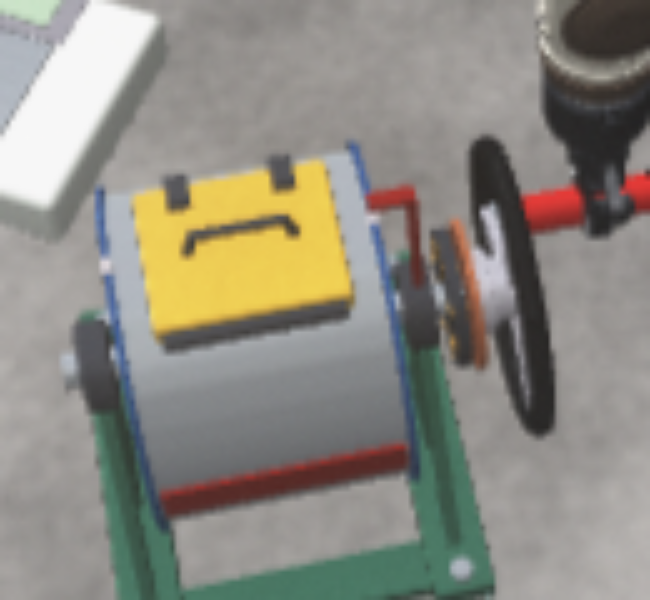

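```bash
python3 -m jog '[{"rotation":[0,0,0],"translation":[0,0,0],"grip":40},{"rotation":[0,0,0],"translation":[0,0,0],"grip":60},{"rotation":[0,0,0],"translation":[0,0,0],"grip":85},{"rotation":[0,0,0],"translation":[0,0,0],"grip":85},{"rotation":[0,0,0],"translation":[0,0,0],"grip":85},{"rotation":[0,0,0],"translation":[0,0,0],"grip":85},{"rotation":[0,0,0],"translation":[0,0,20],"grip":85},{"rotation":[0,0,0],"translation":[0,0,50],"grip":85},{"rotation":[0,0,0],"translation":[0,0,90],"grip":85},{"rotation":[0,0,0],"translation":[0,10,130],"grip":85},{"rotation":[0,0,0],"translation":[0,30,170],"grip":85},{"rotation":[0,0,0],"translation":[0,60,200],"grip":85},{"rotation":[0,0,0],"translation":[0,100,210],"grip":85},{"rotation":[0,0,0],"translation":[0,120,210],"grip":85},{"rotation":[0,0,0],"translation":[0,120,210],"grip":85},{"rotation":[0,0,0],"translation":[0,120,210],"grip":85}]'; python3 hat.py st3; python3 - <<'E'
from drum import *
look(("top",),save="fin")
a=cv2.imread("pics/st3.png")[130:280,140:320];b=cv2.imread("pics/fin_top.png")[100:250,200:380]
cv2.imwrite("pics/v6.png",cv2.resize(np.hstack([a,b]),(800,333)))
E
```

```text
time: 22.6
ee_pos: [0.4605, 0.172, 0.34]
tcp_rot: [-180.0, 0.0, 94.5]
wrist_force: [0.5, -0.2, -0.3]
opening: 0.0849
grasp_force: 0.0
22.6 [('yellow', 977, np.float64(4.7), np.float64(14.5), np.float64(4.7)), ('red', 151, np.float64(86.9), np.float64(3.7), np.float64(356.9)), ('black', 26, np.float64(30.0), np.float64(10.2), np.float64(210.0))]
corners [[213, 182], [208, 188], [202, 184], [186, 192], [177, 189], [181, 216], [220, 209]]
normal angle 0.8443390288183799 [ 0.01 -0.    1.  ]
IoU [(np.float64(0.9230769230769231), np.float64(3.0)), (np.float64(0.9367396593673966), np.float64(1.0)), (np.float64(0.9512396694214876), np.float64(2.0))]
22.65 top [('yellow', 1066, np.float64(-0.4), np.float64(15.2), np.float64(359.6)), ('black', 224, np.float64(29.4), np.float64(48.1), np.float64(209.4)), ('green', 22, np.float64(-92.7), np.float64(4.6), np.float64(357.3))]
```

View pics/v6.png

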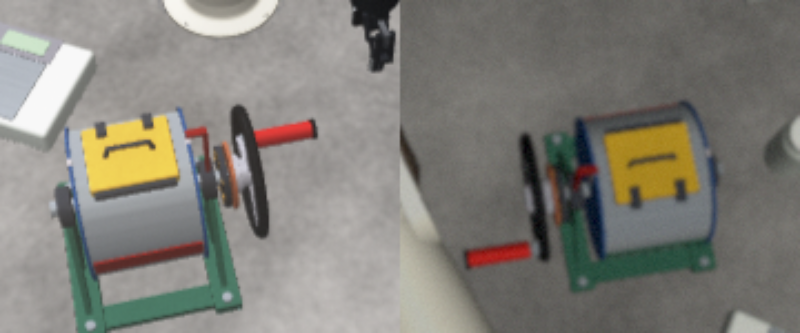

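The hatch is straight up to within about 1–2°, the white line is at the red pointer (crop pixel ~(190,135)), and the gripper is clear of the handle. I'm handing in.

```bash
python3 -c "
from h import *
print(bot.job_done())"
```

```text
the job is handed in; nothing more can be done
None
```

I ran the drum at about 24 turns/min (modelled average 2.47 rad/s over 8.8 s, checked against the pictures), stopped it with the hatch up within about 2°, let go of the handle and handed the job in at about 22.7 s; the hand-in gave no verdict.

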